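# Pack the dry desiccant canister in the antenna matching box and latch its hatch

## Task

Put the dry desiccant canister (the one with the blue window) into the open antenna matching box: raise its folded wire bail, carry it upright by the bail and stand it in the empty tray inside. Then swing the hatch shut, press it home against its springy gasket and turn the wing knob clockwise to its stop, so that the tongue behind the hatch swings under the frame edge and keeps it shut. Leave everything else on the bench where it is, the pink-windowed canister too.

Things in the scene. Friction and masses are not known exactly. Their poses are not given: they have to be found in the camera images.
- tuner: Grey steel antenna matching box, fixed; 240 mm deep (x), 260 wide (y); front wall (-x, towards the robot) 110 high, back wall 227. The top slopes 26 degrees, rising to the back; its opening is 220 along the slope by 200 wide. Origin: centre of underside, y to the left, z up. Inside: empty tray (bay); right of y -45 mm a copper coil up to 75 high; at the back a blue relay 49 high.
- bay (a point): Centre of the aluminium tray's floor inside the box, 5 mm above the bench; in the box's frame at x -5, y +32 mm. The tray is 100 mm square inside, its rim 12 mm high.
- slope_mid (a point): Middle of the box's sloped top face, 168.5 mm above its underside. Fixed axes: x up the slope, y left, z outward normal of the face (26 degrees off vertical, leaning to the box's front). The frame edge round the opening is 10 mm thick.
- hatch (a joint): Hatch angle, rad: 0 flush, 1.62 to 1.95 at the start (standing up, leaning out to the left), stop 2.05. Hinge friction 0.22 N m holds it near upright; pushed over to the right, below about 1 rad, it falls by itself. A foam gasket then keeps it 8 mm proud (0.036 rad). Pressing it flush takes 11 to 13 N at the knob; only pressed can the tongue pass. Latched, it rests at 0.01 to 0.02.
- hatch_hinge (a point): Middle of the hinge line at the hatch's left edge: from slope_mid 116 mm along its y and 8 mm along its z. The line runs up the slope (the point's x). The point turns with the hatch: -y points across the hatch to its free edge, z is the outward normal of its outer face.
- hatch_edge (a point): Middle of the hatch's free (right-hand) edge on the outer face, 236 mm from the hinge line; turns with the hatch. The hatch is a stiff grey sheet 236 by 236 by 4 mm, 0.35 kg.
- wing (a joint): Wing knob angle, rad, growing clockwise seen from outside: 0 = wing along the slope, tongue free; pi/2 = stop, wing across the slope, tongue under the frame edge. Starts at 0 to 0.35. Friction 0.05 N m. If the tongue is turned out while the hatch is open, the hatch cannot shut.
- wing_grip (a point): Middle of the black wing, on the knob's axis, 20 mm out from the hatch's outer face; 186 mm from the hinge line, half-way up the slope. The wing is 66 mm long (point x), 12 mm thick (point y) and stands 8 to 30 mm above the hatch's face; z is the knob's axis, outward. Turns with the knob; a white tick marks the tongue's end of the wing.
- fresh_center (a point): Centre (half-way up) of the dry canister: perforated aluminium cylinder 65 mm across, 72 high, blue window on top and blue band, about 0.33 kg, loose, standing on the bench. z is its axis; x points to the side to which the bail is folded; y is parallel to the bail's pivot axis, which crosses the canister's axis 28 mm above this point.
- fresh_bail (a joint): Angle of the dry canister's wire bail, rad: 0 upright, positive folded to the canister's +x side; starts at 1.2 to 1.7 (about level). Light friction (0.02 N m) keeps it where it is left; stops at +-1.8.
- fresh_grip (a point): Centre of the white grip sleeve of the dry canister's bail, 66 mm from the pivot axis; the sleeve is 12 mm thick and 56 mm long, parallel to the pivot axis, and turns on its wire. Folded level, 27 mm are free between sleeve and canister. Upright, the bail's top is 136 mm above the canister's underside.
- spent_center (a point): Centre of the spent canister: the same make, with a pink window and band, its bail folded too. A bystander.
- mug: Blue mug, 80 mm across, 95 mm high, origin at the centre of its underside, loose. A bystander.
- mic: Black desk microphone on a round foot 110 mm across, 210 mm high, its head pointing to its -x, origin at the centre of its underside, loose. A bystander.
- tub: Orange plastic tub of coax adapters, 96 mm across, 75 mm high, origin at the centre of its underside, loose. A bystander.
- driver: Green-handled screwdriver, 200 mm long, lying on the bench along its x axis, handle to -x, loose. A bystander.
- headset: Black headset lying on the bench, about 200 mm by 180 mm, 75 mm high, origin between its ear cups, its band towards +x, loose. A bystander.
There are look-alikes about, which are no part of the job. Leave any green or turquoise look-alike of the part that bears fresh_center alone.

How it is judged:
By the outcome, as a careful person would: the job done as asked, in the order asked, and still so for the second after the job is handed in, with the robot touching nothing.
It also fails if it takes over 72 s, if anything falls off the work surface, if the arm or the gripper's body presses on something with over 40 N, if the wrist force passes 120 N, or if a joint passes its speed limit or range.

## Robot

A 6-joint arm with a two-finger parallel gripper is mounted at the origin on the work surface. World frame = base frame: x ahead of the robot, y to its left, z up, the work surface at z = 0. Lengths are in m, angles in degrees, forces in N, time in s.
With the tool pointing down it reaches from about 0.25 to 0.725 m from the base axis. Payload 9.7 kg.
Tool frame: the origin (TCP) lies midway between the tips of the shut fingers; the grasp point (between the pads) lies 19 mm behind it; z points along the fingers, y is the direction in which the jaws open and shut (so a half turn about z gives the same grasp; the last joint's range is limited). The gripper opens to 85 mm and grips with 20 to 120 N. Pads are 22 mm wide; open, the fingers measure 114 mm over their backs; the gripper's body (76 mm by 85 mm) begins 54 mm behind the grasp point. The pads swing forward as they close: fully open they stand 13 mm farther back than shut.
Start: joints at [74.886, 4.979, 10.078, 95.1, 0, 90], TCP at [0.143, 0.531, 0.231] pointing down, gripper open.
Joint ranges: [-179.16, 179.16], [-48.56, 103.87], [-65.8, 70.77], [-126.05, 130.52], [-82.76, 87.17], [-180, 180]. Speed limits (degrees/s): [127.2, 127.2, 147.25, 180, 180, 180].

## Interface

Orientations are given as [roll, pitch, yaw] about the fixed x, y, z axes, in that order (R = Rz(yaw) Ry(pitch) Rx(roll)).
In Python, from workcell import get_obs, camera, get_calibration, job_done gives the robot as it stands.
- The arm moves only by the tool play_rows, never from a script. Its argument "commands" is text: rows parted by semicolons, each of 5 numbers parted by spaces: the opening, from 0 (shut) to 1 (fully open), then the shift along the world's x, y, z in mm, then the turn about the world's z in degrees. A call has 1 to 10 rows; each row is the pose to reach, as a shift and turn from the pose commanded when the call began; what a row does not reach only later rows make up. A row lasts 1/12 s, in which the tool goes at most 41.7 mm and 7.16 degrees, less where a joint would pass 70% of its speed; a pose out of reach is approached as far as the arm can. A call with a gripper value outside its range is refused whole. The fingers move at their own pace and stop on an object; "force" is the grip in N (left out, the last holds). Time passes only in rows, so rows that repeat a pose let the fingers close. It gives the time, the measured TCP pose, the force and the opening at its end, in the units of the state.
- get_obs(): the state, without advancing time (a new reading comes with each control period).
- camera(name): name is "scene" or "top" or "wrist"; returns the picture (400x640x3 uint8, red, green, blue); there is no depth.
- get_calibration(name): a dict with "fx", "fy", "cx", "cy" (pixels), "eye" and "attitude" of the camera in the world; the wrist camera has in their place "mount" (4x4, takes a point from camera to tool coordinates, whose origin is the TCP and whose axes are the flange's). Camera axes: x right, y down, z forward; pixel columns grow to the right and rows downward; lengths in m; the calibration is good to about 2 mm. A picture is of the moment at which its call begins: read the wrist's pose just before it. get_calibration takes no time and is no camera call.
- job_done(): hands the job in, once; it reports no verdict.
The state is a dict: "time": time; "q": joint angles; "qd": joint speeds; "joint_efforts": joint torques, N m; "ee_pos": TCP position; "tcp_rot": TCP orientation; "wrist_force": force on the tool from outside, world axes, zero at the start; "torque": the same for the moment, N m; "opening": finger opening in m.
Only numpy, scipy, OpenCV 4.12 (cv2) and the standard library are available. Lean on these libraries where they do the work, as an engineer would, in place of code of your own. Each camera call takes 0.05 s, during which the arm holds its last target.

## Working session

There is one attempt and no reset: what is moved stays moved. The work goes in short steps, Python scripts to look and compute and a tool call to move; the robot and the scene stay as the last step left them, time stands still between calls to the robot, and variables do not carry over. Pictures are saved under pics/ and viewed, and the job is handed in when it is done.

Besides the shell and the picture viewer there is one more tool, called after "Call:" in YAML: its name, and indented under it one key for each argument. play_rows: Moves the arm, as the interface text tells. Its arguments: {"type":"object","properties":{"commands":{"type":"string"},"force":{"type":"number"}},"required":["commands"]}

```bash
ls; mkdir -p pics; python3 - <<'E'
from workcell import *
import cv2
print(get_obs())
for n in("scene","top","wrist"):
    im=camera(n); cv2.imwrite(f"pics/{n}0.png",im[:,:,::-1]); print(n,get_calibration(n))
E
```

```text
pics
{'time': 0.0, 'q': array([7.48852326e+01, 5.01152754e+00, 1.00329873e+01, 9.50992901e+01,
       2.62208348e-04, 9.00003968e+01]), 'qd': array([-0.12757101, -0.04078847, -0.03865381, -0.09480368,  0.09354258,
        0.03031661]), 'joint_efforts': array([ 2.57575475e-04, -5.20387316e+01,  4.64804614e+01,  1.61174114e-02,
        4.48081209e-05,  5.13995246e-06]), 'ee_pos': array([0.1433516 , 0.53074571, 0.23056583]), 'tcp_rot': array([-1.79922170e+02, -2.61669081e-04,  1.64884835e+02]), 'wrist_force': array([-0.43452622,  1.01155009,  0.5003946 ]), 'torque': array([0.03094544, 0.0350975 , 0.01802272]), 'opening': 0.08549831151821527}
scene {'fx': 500.92576176136436, 'fy': 500.92576176136436, 'cx': 317.69785523294235, 'cy': 204.1948579786956, 'eye': array([1.47989332, 0.21103355, 1.51970985]), 'attitude': array([-143.23166679,    0.41141732,   99.05208592])}
top {'fx': 403.4212581838938, 'fy': 403.4212581838938, 'cx': 320.50320286707085, 'cy': 199.15523360618124, 'eye': array([0.3105456 , 0.04802885, 1.35936883]), 'attitude': array([-1.71961263e+02, -3.24970405e-02, -9.17055268e+01])}
wrist {'fx': 314.4092337317926, 'fy': 314.4092337317926, 'cx': 321.834216568065, 'cy': 205.2324918072767, 'mount': array([[-5.62329456e-05, -9.50723445e-01, -3.10040204e-01,
         7.99843020e-02],
       [ 9.99999981e-01,  4.82424980e-06, -1.96166404e-04,
        -4.51132353e-04],
       [ 1.87995711e-04, -3.10040209e-01,  9.50723426e-01,
        -1.42021950e-01],
       [ 0.00000000e+00,  0.00000000e+00,  0.00000000e+00,
         1.00000000e+00]])}
```

View pics/scene0.png

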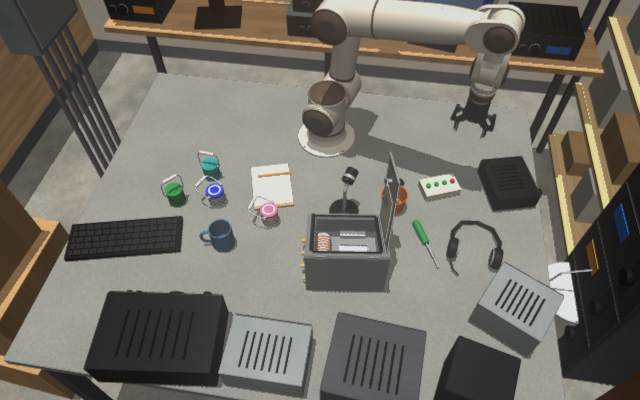

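View pics/top0.png

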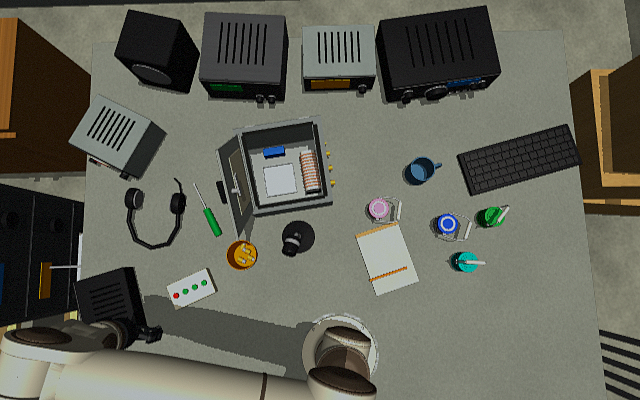

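View pics/wrist0.png

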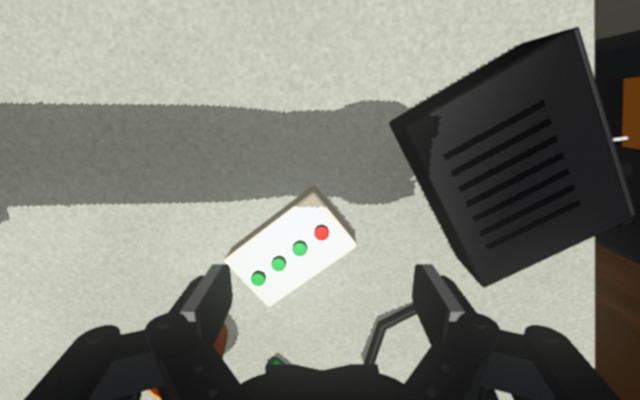

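The top view shows four canisters: blue window (447,224), pink (379,209), green (492,215) and turquoise (466,262). The blue one fits. I'll confirm it in a crop.

```bash
cat > h.py <<'E'
import numpy as np, cv2
from scipy.spatial.transform import Rotation as R
from workcell import *
def cam(n,obs=None):
    c=get_calibration(n); K=np.array([[c['fx'],0,c['cx']],[0,c['fy'],c['cy']],[0,0,1.]])
    if n!='wrist':
        T=np.eye(4);T[:3,:3]=R.from_euler('xyz',c['attitude'],degrees=True).as_matrix();T[:3,3]=c['eye']
    else:
        B=np.eye(4);B[:3,:3]=R.from_euler('xyz',obs['tcp_rot'],degrees=True).as_matrix();B[:3,3]=obs['ee_pos'];T=B@np.array(c['mount'])
    return K,T
def proj(n,P,obs=None):
    K,T=cam(n,obs);P=np.atleast_2d(P);q=(P-T[:3,3])@T[:3,:3];q=q@K.T;return q[:,:2]/q[:,2:]
def ray(n,uv,obs=None):
    K,T=cam(n,obs);d=T[:3,:3]@np.linalg.solve(K,[uv[0],uv[1],1.]);return T[:3,3],d/np.linalg.norm(d)
def onz(n,uv,z,obs=None):
    o,d=ray(n,uv,obs);return o+d*(z-o[2])/d[2]
def tri(L):
    A=np.zeros((3,3));b=np.zeros(3)
    for n,uv,*ob in L:
        o,d=ray(n,uv,*(ob or [None]));M=np.eye(3)-np.outer(d,d);A+=M;b+=M@o
    return np.linalg.solve(A,b)
E
python3 - <<'E'
from h import *
t=cv2.imread('pics/top0.png');s=cv2.imread('pics/scene0.png')
a=cv2.resize(t[185:285,350:520],None,fx=4.5,fy=4.5,interpolation=cv2.INTER_CUBIC)
cv2.imwrite('pics/c_top.png',a)
cv2.imwrite('pics/c_scene.png',cv2.resize(s[140:240,150:300],None,fx=5,fy=5,interpolation=cv2.INTER_CUBIC))
cv2.imwrite('pics/c_box.png',cv2.resize(t[100:230,205:345],None,fx=4.5,fy=4.5,interpolation=cv2.INTER_CUBIC))
cv2.imwrite('pics/c_boxs.png',cv2.resize(s[145:305,290:420],None,fx=3.7,fy=3.7,interpolation=cv2.INTER_CUBIC))
E
```

```text
(no output)
```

View pics/c_top.png

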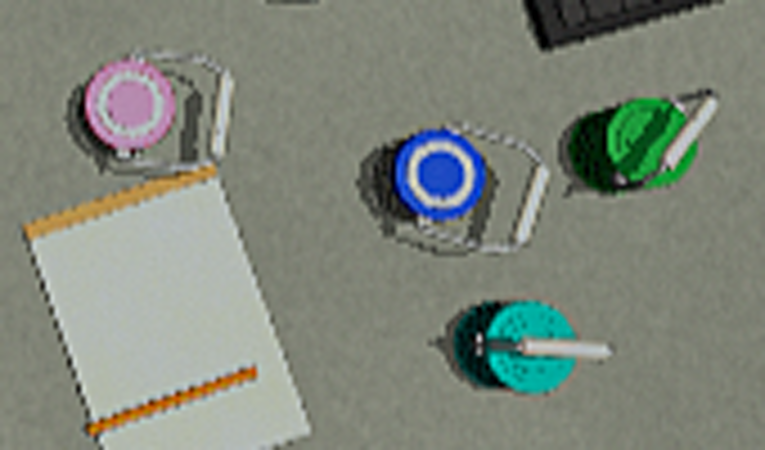

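View pics/c_scene.png

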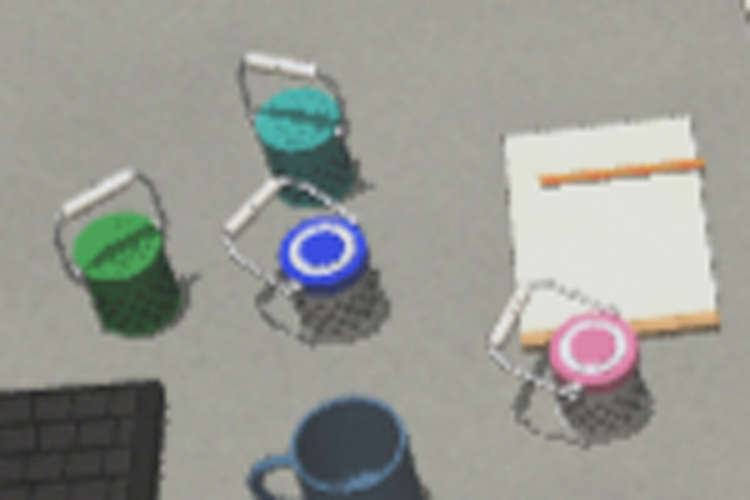

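View pics/c_box.png

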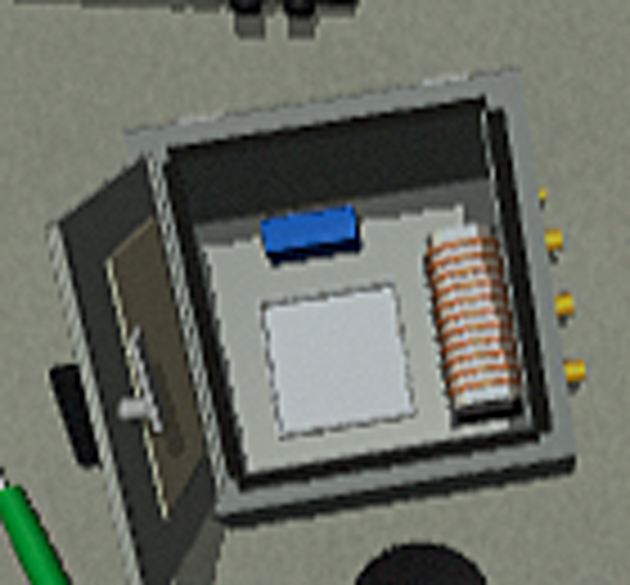

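View pics/c_boxs.png

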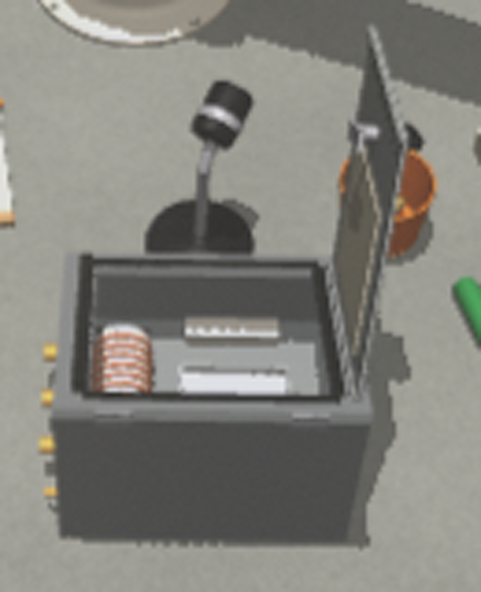

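```bash
python3 - <<'E'
from h import *
from scipy.optimize import least_squares
t=lambda x,y:(x/4.5+205,y/4.5+100); s=lambda x,y:(x/3.7+290,y/3.7+145)
C={'FR':(-.12,-.13,.11),'FL':(-.12,.13,.11),'BR':(.12,-.13,.227),'BL':(.12,.13,.227),'bBR':(.12,-.13,0),'bBL':(.12,.13,0)}
M=[('top','BR',t(518,72)),('top','FR',t(575,460)),('top','FL',t(220,515)),('top','BL',t(130,132)),
('scene','FR',s(75,255)),('scene','BR',s(55,415)),('scene','BL',s(370,415)),('scene','bBR',s(62,538)),('scene','bBL',s(365,545))]
def box(p):return R.from_euler('z',p[2]).as_matrix(),np.array([p[0],p[1],0])
def f(p):
    Rz,o=box(p);return np.concatenate([proj(n,Rz@np.array(C[k])+o)[0]-uv for n,k,uv in M])
r=least_squares(f,[.5,.15,0],loss='soft_l1');print(r.x,np.degrees(r.x[2]));print(f(r.x).reshape(-1,2).round(1))
Rz,o=box(r.x);bay=Rz@[-.005,.032,.005]+o
print('bay',bay,proj('top',bay))
for h in [1.62,1.7,1.78,1.86,1.95]:
    Rs=Rz@R.from_euler('y',-26,degrees=True).as_matrix(); sm=o+[0,0,.1685]; H=sm+Rs@[0,.116,.008]
    Rh=Rs@R.from_euler('x',h).as_matrix()
    # hatch opening: -y edge lifts up => rotation about x negative?
    Rh=Rs@R.from_euler('x',-h).as_matrix()
    e=[H+Rh@[x,-.236,0] for x in(-.118,.118)]
    print(h,proj('top',e).round(1).tolist(),proj('scene',e).round(1).tolist(),(H+Rh@[0,-.186,.02]).round(3),proj('top',H+Rh@[0,-.186,.02]).round(0))
c=tri([('top',(447.8,223.9)),('scene',(214.4,190))]);print('fresh top',c,onz('top',(447.8,223.9),.072),onz('scene',(214.4,190),.072))
a=tri([('top',(470.9,222.1)),('scene',(196.4,186))]);b=tri([('top',(466.7,238.3)),('scene',(205.6,176.4))]);print(a,b,(a+b)/2,np.linalg.norm(a-b), np.degrees(np.arctan2(*(b-a)[1::-1])))
sp=tri([('top',(378.8,208.5)),('scene',(268.5,209.5))]);print('spent',sp)
E
```

```text
[0.58387643 0.1505876  0.14038568] 8.043507095899079
[[-0.8 -1.7]
 [-0.4 -2.3]
 [-3.8 -0.5]
 [-2.8 -0.5]
 [-3.1 -1.2]
 [-1.  -2.3]
 [ 0.8 -1.3]
 [-0.9 -0.6]
 [-5.3 -1.5]]
bay [0.57444802 0.18157316 0.005     ] [[278.87921229 179.27559864]]
1.62 [[240.9, 240.6], [219.5, 149.4]] [[386.6, 148.9], [395.3, 179.3]] [0.48  0.282 0.342] [[227. 192.]]
1.7 [[233.6, 241.6], [211.6, 150.6]] [[392.4, 149.5], [402.0, 179.9]] [0.479 0.297 0.339] [[221. 193.]]
1.78 [[226.5, 242.4], [204.0, 151.6]] [[398.1, 150.5], [408.6, 181.0]] [0.479 0.312 0.335] [[216. 193.]]
1.86 [[219.7, 242.9], [196.8, 152.5]] [[403.7, 151.9], [415.0, 182.6]] [0.479 0.326 0.331] [[211. 193.]]
1.95 [[212.3, 243.1], [189.0, 153.3]] [[409.8, 153.9], [421.9, 184.9]] [0.48  0.341 0.324] [[205. 194.]]
fresh top [ 0.40063031 -0.36228226  0.06444482] [ 0.400358   -0.36235744  0.072     ] [ 0.40657034 -0.35678164  0.072     ]
[ 0.40298531 -0.42957896  0.07922211] [ 0.35213681 -0.41106188  0.0783172 ] [ 0.37756106 -0.42032042  0.07876965] 0.05412273402797855 159.9903016997062
spent [ 0.45716957 -0.1439245   0.06308973]
```

The crop confirms it: blue window and band with the bail folded to the lower right. The green and turquoise ones have their bails up, and the pink one is the bystander. I'll move over the canister for a closer look.

Call:
play_rows:
  commands: "0.6 10 -40 40 0;0.5 20 -80 80 0;0.28 30 -120 100 0;0.28 40 -160 100 0;0.28 49 -200 100 0;0.28 59 -240 100 0;0.28 69 -280 100 0;0.28 79 -320 100 0;0.28 89 -360 100 0;0.28 99 -400 100 0"
  force: 30

```text
time: 0.98
ee_pos: [0.2352, 0.1564, 0.3313]
tcp_rot: [180.0, 0.0, 165.0]
wrist_force: [1.1, 0.1, -0.6]
opening: 0.0237
```

```bash
python3 -c "
from workcell import *
o=get_obs();print(o['q'].round(1),o['tcp_rot'])"
```

```text
[ 33.6 -26.4  -4.9 111.5  -0.   48.7] [1.79971027e+02 3.59493073e-02 1.64960238e+02]
```

Call:
play_rows:
  commands: "0.28 10 -41 0 0;0.28 20 -81 0 0;0.28 31 -121 0 0;0.28 41 -161 0 0;0.28 52 -201 0 0;0.28 63 -241 0 0;0.28 73 -281 0 0;0.28 84 -321 0 0;0.28 95 -361 0 0;0.28 106 -401 0 0"

```text
time: 1.82
ee_pos: [0.3339, -0.2183, 0.3312]
tcp_rot: [-180.0, 0.0, 164.8]
wrist_force: [0.9, 1.6, -0.8]
opening: 0.024
```

Call:
play_rows:
  commands: "0.28 12 -40 0 0;0.28 24 -80 -20 0;0.28 36 -119 -40 0;0.28 36 -119 -40 0;0.28 36 -119 -40 0;0.28 36 -119 -40 0;0.28 36 -119 -40 0"

```text
time: 2.4
ee_pos: [0.3701, -0.3339, 0.2924]
tcp_rot: [-180.0, 0.1, 164.9]
wrist_force: [0.2, -0.3, -0.0]
opening: 0.0242
```

```bash
python3 - <<'E'
from h import *
import json
o=get_obs();print(o['ee_pos'],o['tcp_rot'],o['time'])
im=camera('wrist');cv2.imwrite('pics/w1.png',im[:,:,::-1])
json.dump({k:o[k].tolist() for k in('ee_pos','tcp_rot')},open('o1.json','w'))
c=np.array([.401,-.361,.072]);print(proj('wrist',[c,[.3776,-.4203,.0788]],o))
E
```

```text
[ 0.370147   -0.33388078  0.29243323] [-1.79980856e+02  6.08671243e-02  1.64919008e+02] 2.4
[[307.33660818 203.96301227]
 [253.475941   199.96128066]]
```

View pics/w1.png

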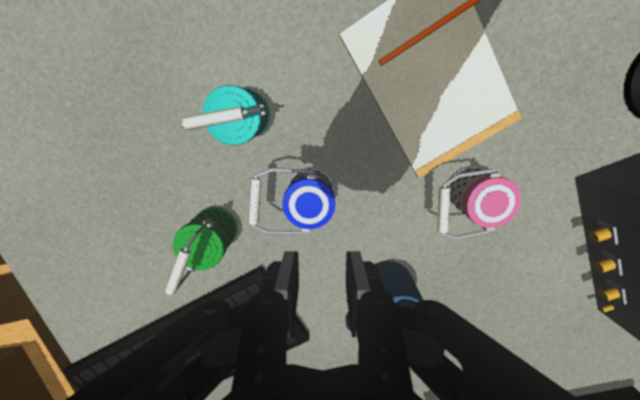

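The wrist view shows the blue window at (308,203) and the sleeve from (256,179) to (253,228).

```bash
python3 - <<'E'
from h import *
import json
o=json.load(open('o1.json'))
im=cv2.imread('pics/w1.png')
cv2.imwrite('pics/w1c.png',cv2.resize(im[155:250,235:345],None,fx=6,fy=6,interpolation=cv2.INTER_CUBIC))
hsv=cv2.cvtColor(im,cv2.COLOR_BGR2HSV);m=cv2.inRange(hsv,(110,150,80),(130,255,255));m[:,:270]=0;m[:,345:]=0;m[:160]=0;m[245:]=0
p=cv2.findNonZero(m)[:,0];h=cv2.convexHull(p);print(cv2.minEnclosingCircle(h))
(x,y),r=cv2.minEnclosingCircle(h)
print(onz('wrist',(x,y),.072,o))
for z in(.075,.079,.083):
  a=onz('wrist',(256,179),z,o);b=onz('wrist',(253,228),z,o);print(z,a,b,(a+b)/2,np.linalg.norm(a-b),np.degrees(np.arctan2(*(a-b)[1::-1])))
E
```

```text
((308.3807678222656, 203.04843139648438), 26.069324493408203)
[ 0.40021015 -0.35946131  0.072     ]
0.075 [ 0.35493096 -0.41022762  0.075     ] [ 0.41262246 -0.43377659  0.075     ] [ 0.38377671 -0.4220021   0.075     ] 0.062312631450546344 157.79531588243356
0.079 [ 0.35423791 -0.4091501   0.079     ] [ 0.41128728 -0.43243695  0.079     ] [ 0.38276259 -0.42079352  0.079     ] 0.06161905724022458 157.79531588243353
0.083 [ 0.35354486 -0.40807257  0.083     ] [ 0.40995209 -0.43109732  0.083     ] [ 0.38174847 -0.41958495  0.083     ] 0.0609254830299028 157.79531588243356
```

View pics/w1c.png

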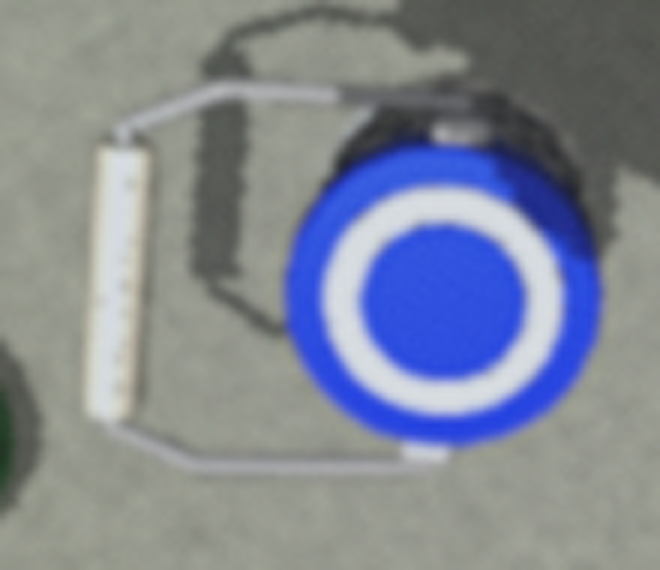

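Call:
play_rows:
  commands: "0.28 3 -30 -30 -5;0.28 6 -60 -65 -5;0.28 10 -86 -100 -5;0.28 10 -86 -135 -5;0.28 10 -86 -160 -5;0.28 10 -86 -160 -5;0.28 10 -86 -160 -5;0.28 10 -86 -160 -5"

```text
time: 3.12
ee_pos: [0.3812, -0.4208, 0.1344]
tcp_rot: [-179.9, 0.2, 159.9]
wrist_force: [-0.2, 0.0, -0.8]
opening: 0.0237
```

```bash
python3 - <<'E'
from h import *
o=get_obs();print(o['ee_pos'],o['tcp_rot'],o['time'],o['opening'])
im=camera('wrist');cv2.imwrite('pics/w2.png',im[:,:,::-1])
E
```

```text
[ 0.38117691 -0.42080602  0.13444787] [-179.90274935    0.19265464  159.94460491] 3.1167 0.02370880355412601
```

View pics/w2.png

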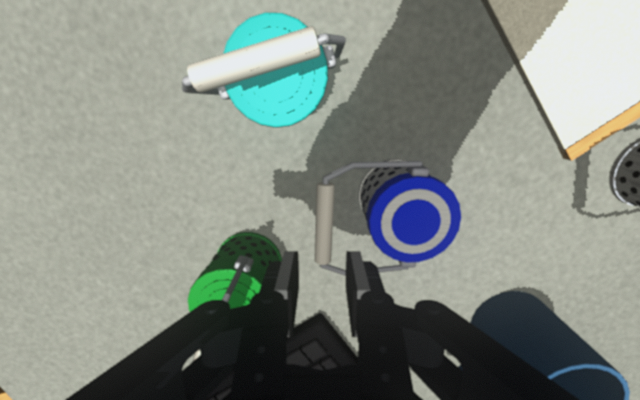

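```bash
python3 - <<'E'
from h import *
import json
o2=get_obs();o=json.load(open('o1.json'))
print(proj('wrist',[.38,-.42,.079],o2),onz('wrist',(324,224),.079,o2),onz('wrist',(416,221),.072,o2))
a=onz('wrist',(325,186),.079,o2);b=onz('wrist',(323,262),.079,o2);print(np.degrees(np.arctan2(*(a-b)[1::-1])),np.linalg.norm(a-b))
# green: top view + w1
t=lambda x,y:(x/4.5+350,y/4.5+185)
print('green sleeve', tri([('top',t(710,105)),('wrist',(170,291),o)]),tri([('top',t(670,165)),('wrist',(188,250),o)]))
print('green c',onz('wrist',(198,247),.072,o),onz('top',t(645,140),.072))
print('turq', onz('wrist',(236,114),.072,o))
E
```

```text
[[323.7178349  224.30766018]] [ 0.37985542 -0.41974494  0.079     ] [ 0.40228841 -0.35974385  0.072     ]
158.65484902925604 0.055209629522709976
green sleeve [ 0.43864982 -0.52708039  0.13609321] [ 0.40049245 -0.49785587  0.12574   ]
green c [ 0.42013427 -0.510653    0.072     ] [ 0.4209683  -0.51007978  0.072     ]
turq [ 0.27976897 -0.40864874  0.072     ]
```

The sleeve at (324,224) is where I predicted it, (.380,-.420). Green's bail clears the gripper body by a few millimetres. Descending and gripping.

Call:
play_rows:
  commands: "0.28 0 0 -20 0;0.28 0 0 -45 0;0.28 0 0 -65 0;0.28 0 0 -74 0;0.28 0 0 -74 0;0.28 0 0 -74 0;0.28 0 0 -74 0"

```text
time: 3.75
ee_pos: [0.3811, -0.4216, 0.0595]
tcp_rot: [-179.9, 0.1, 159.9]
wrist_force: [-0.3, 0.3, -0.3]
opening: 0.024
```

Call:
play_rows:
  commands: "0 0 0 0 0;0 0 0 0 0;0 0 0 0 0;0 0 0 0 0;0 0 0 0 0;0 0 0 0 0"
  force: 40

```text
time: 4.25
ee_pos: [0.3805, -0.4209, 0.0574]
tcp_rot: [-180.0, 0.0, 159.9]
wrist_force: [1.1, 0.7, 0.5]
opening: 0.0108
```

```bash
python3 - <<'E'
from h import *
o=get_obs();print(o['ee_pos'],o['tcp_rot'],o['time'],o['opening'],o['wrist_force'])
im=camera('wrist');cv2.imwrite('pics/w3.png',im[:,:,::-1])
E
```

```text
[ 0.3804577  -0.42094779  0.05739791] [-1.79994859e+02  2.64913285e-02  1.59885503e+02] 4.25 0.010823957303843989 [1.05061178 0.72974735 0.49553335]
```

View pics/w3.png

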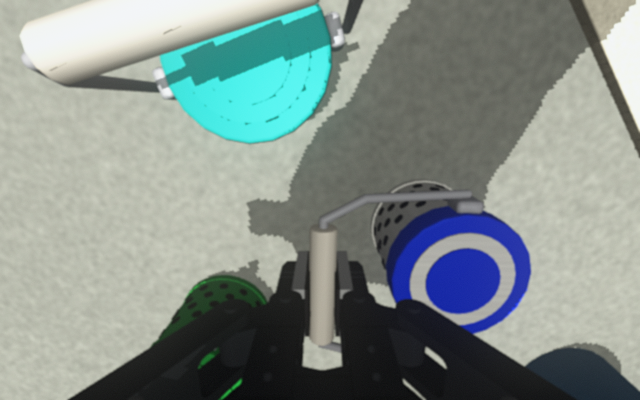

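The sleeve is between the pads, opening 10.8 mm. I'll raise the bail along its arc.

Call:
play_rows:
  commands: "0 0 1 7 0;0 1 4 14 0;0 3 8 21 0;0 4 12 27 0;0 7 21 37 0;0 11 32 45 0;0 15 44 50 0;0 19 55 52 0;0 20 60 52 0;0 20 60 52 0"

```text
time: 5.13
ee_pos: [0.4009, -0.3595, 0.1094]
tcp_rot: [-180.0, 0.0, 160.0]
wrist_force: [0.1, -0.3, -1.8]
opening: 0.0108
```

```bash
python3 - <<'E'
from h import *
o=get_obs();print(o['ee_pos'],o['time'],o['opening'],o['wrist_force'])
im=camera('wrist');cv2.imwrite('pics/w4.png',im[:,:,::-1])
s=camera('scene');cv2.imwrite('pics/s4.png',cv2.resize(s[100:250,130:330,::-1],None,fx=4,fy=4,interpolation=cv2.INTER_CUBIC))
E
```

```text
[ 0.40086139 -0.35950564  0.10940011] 5.1333 0.010821489497037077 [ 0.11253768 -0.27149223 -1.76887777]
```

View pics/w4.png

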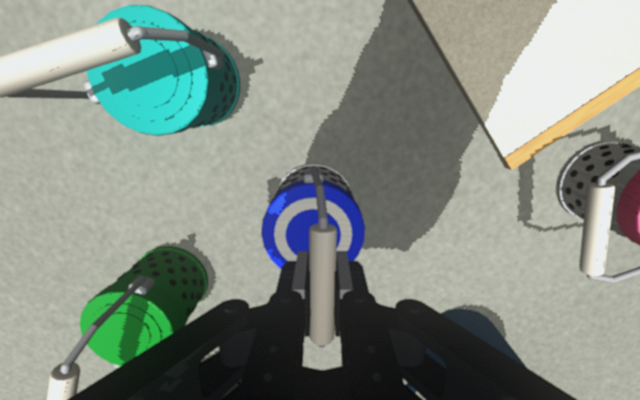

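View pics/s4.png

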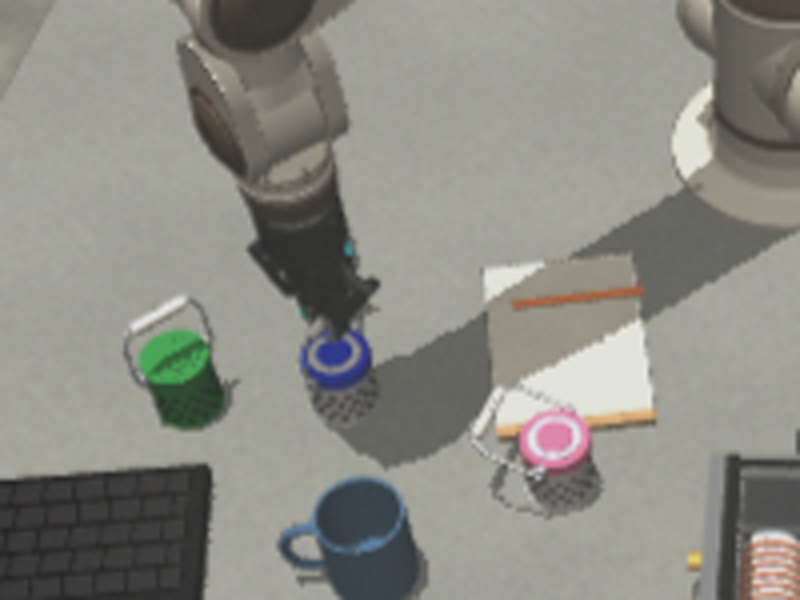

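The bail is upright and centred over the blue canister. I'll compute the bay, mic and hatch geometry, then lift.

```bash
python3 - <<'E'
from h import *
t=lambda x,y:(x/4.5+205,y/4.5+100)
for z in (.005,.017): print(onz('top',t(337.75,361.5),z))
s=cv2.imread('pics/scene0.png')
print('mic head',tri([('top',(292,246)),('scene',(350,174))]),'foot',onz('top',(299,236),.01))
E
```

```text
[0.57065781 0.17761685 0.005     ]
[0.56835316 0.17646867 0.017     ]
mic head [0.34188981 0.13209691 0.1750925 ] foot [0.3791012  0.11696447 0.01      ]
```

Call:
play_rows:
  commands: "0 0 0 8 0;0 0 0 22 0;0 0 0 45 0;0 0 0 70 0;0 0 0 95 0;0 0 0 120 0;0 0 0 145 0;0 0 0 170 0;0 0 0 190 0;0 0 0 205 0"

```text
time: 6.07
ee_pos: [0.3999, -0.3613, 0.3163]
tcp_rot: [-180.0, 0.0, 159.8]
wrist_force: [-0.2, -0.5, -3.1]
opening: 0.0109
```

```bash
python3 - <<'E'
from h import *
o=get_obs();print(o['ee_pos'],o['time'],o['opening'],o['wrist_force'])
im=camera('wrist');cv2.imwrite('pics/w5.png',im[:,:,::-1])
E
```

```text
[ 0.39992671 -0.36127737  0.31625989] 6.0667 0.010889340863597118 [-0.24901431 -0.54665635 -3.09388768]
```

View pics/w5.png

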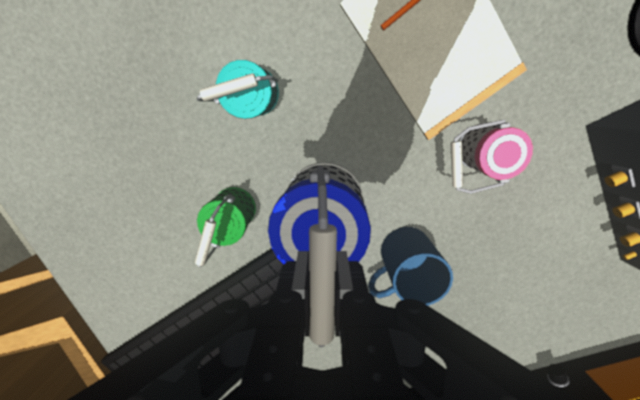

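Call:
play_rows:
  commands: "0 4 9 5 2;0 12 26 10 4;0 22 50 10 7;0 34 77 10 10;0 46 104 10 13;0 58 131 10 16;0 70 158 10 19;0 82 185 10 22;0 94 212 10 25;0 106 239 10 28"

```text
time: 6.95
ee_pos: [0.5063, -0.12, 0.323]
tcp_rot: [180.0, -0.1, -171.9]
wrist_force: [-0.0, -0.6, -3.5]
opening: 0.0103
```

Call:
play_rows:
  commands: "0 12 27 0 0;0 24 54 0 0;0 35 81 0 0;0 46 109 0 0;0 54 138 0 0;0 58 168 0 0;0 61 198 0 0;0 63 227 0 0;0 64 251 0 0;0 65 269 0 0"

```text
time: 7.78
ee_pos: [0.5707, 0.1497, 0.3226]
tcp_rot: [180.0, -0.2, -171.9]
wrist_force: [0.5, 0.1, -4.3]
opening: 0.0108
```

Call:
play_rows:
  commands: "0 0 14 0 0;0 0 24 0 0;0 1 30 0 0;0 1 32 0 0;0 1 32 0 0;0 1 32 0 0;0 1 32 0 0;0 1 32 0 0"

```text
time: 8.45
ee_pos: [0.5724, 0.1784, 0.3244]
tcp_rot: [-180.0, 0.0, -172.2]
wrist_force: [-0.3, -1.5, -4.1]
opening: 0.0106
```

```bash
python3 - <<'E'
from h import *
import json
o=get_obs();print(o['ee_pos'],o['tcp_rot'],o['time'],o['opening'],o['wrist_force'],o['q'].round(0))
json.dump({k:o[k].tolist() for k in('ee_pos','tcp_rot')},open('o6.json','w'))
im=camera('wrist');cv2.imwrite('pics/w6.png',im[:,:,::-1])
s=camera('scene');cv2.imwrite('pics/s6.png',cv2.resize(s[100:310,260:480,::-1],None,fx=2.8,fy=2.8,interpolation=cv2.INTER_CUBIC))
E
```

```text
[0.57235969 0.17839327 0.32443422] [-1.79995263e+02  1.44340507e-02 -1.72167606e+02] 8.45 0.010628592268237784 [-0.25512367 -1.49627132 -4.08488759] [ 17.  16.  33. 107.  -0.   9.]
```

View pics/w6.png

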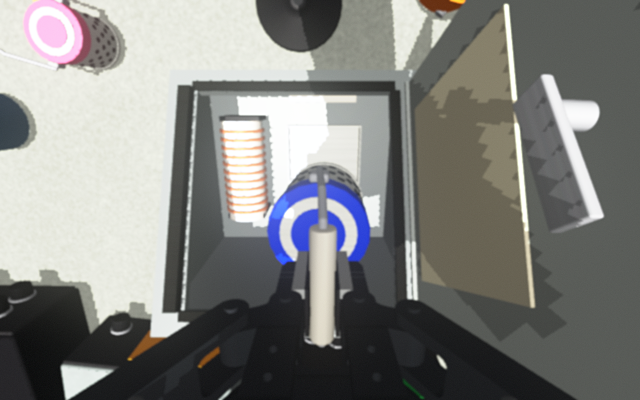

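View pics/s6.png

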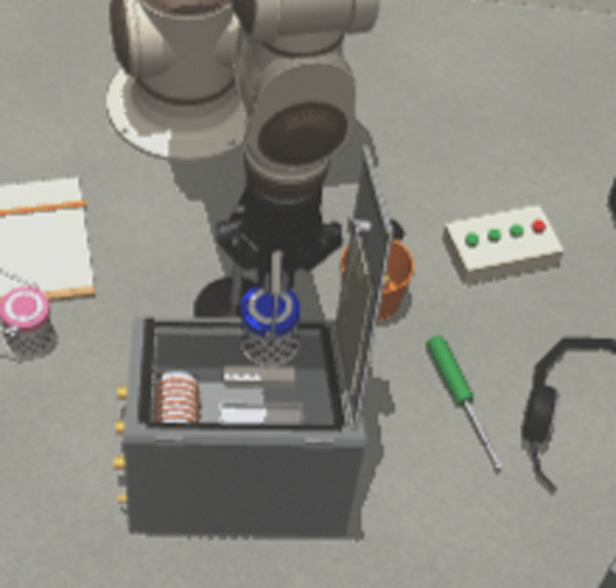

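```bash
python3 - <<'E'
from h import *
import json
o=json.load(open('o6.json'))
im=cv2.imread('pics/w6.png')
for p,col in(((.5839,.1506,.1404),(0,0,255)),((.5800,.1475,.1404),(0,200,0))):
    Rz=R.from_euler('z',p[2]).as_matrix();b=np.array([p[0],p[1],0])
    def draw(L):
        q=proj('wrist',[Rz@np.array(x)+b for x in L],o).round().astype(int)
        cv2.polylines(im,[q.reshape(-1,1,2)],True,col,1)
    for z in(.017,):
        draw([(-.055,-.018,z),(-.055,.082,z),(.045,.082,z),(.045,-.018,z)])
    draw([(-.12,-.13,.11),(-.12,.13,.11),(.12,.13,.227),(.12,-.13,.227)])
    c=.09887;draw([(-c,-.1,.1685-c*.4877),(-c,.1,.1685-c*.4877),(c,.1,.1685+c*.4877),(c,-.1,.1685+c*.4877)])
cv2.imwrite('pics/w6o.png',cv2.resize(im[60:330,150:430],None,fx=2.2,fy=2.2,interpolation=cv2.INTER_CUBIC))
E
```

```text
(no output)
```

View pics/w6o.png

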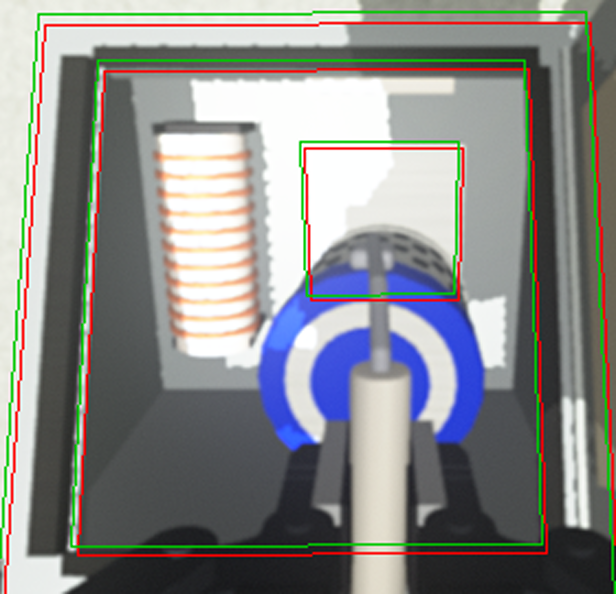

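The tray lies between the two overlays, so the bay is at about (.5725,.180), which is under the canister. Lowering.

Call:
play_rows:
  commands: "0 0 0 -10 0;0 0 1 -30 0;0 0 1 -55 0;0 0 1 -80 0;0 0 1 -105 0;0 0 1 -130 0;0 0 1 -153 0;0 0 1 -172 0;0 0 1 -186 0;0 0 1 -195 0"

```text
time: 9.38
ee_pos: [0.5716, 0.1797, 0.1273]
tcp_rot: [-180.0, -0.1, -172.1]
wrist_force: [-1.4, -0.6, -4.9]
opening: 0.0107
```

Call:
play_rows:
  commands: "0 0 0 -4 0;0 0 0 -8 0;0 0 0 -11 0;0 0 0 -13 0;0 0 0 -13 0;0 0 0 -13 0"

```text
time: 9.88
ee_pos: [0.5725, 0.1802, 0.1167]
tcp_rot: [180.0, 0.0, -172.1]
wrist_force: [-0.3, -0.0, -3.0]
opening: 0.0108
```

```bash
python3 - <<'E'
from h import *
o=get_obs();print(o['ee_pos'],o['tcp_rot'],o['time'],o['opening'],o['wrist_force'],o['torque'])
im=camera('wrist');cv2.imwrite('pics/w7.png',im[:,:,::-1])
s=camera('scene');cv2.imwrite('pics/s7.png',cv2.resize(s[100:310,260:480,::-1],None,fx=2.8,fy=2.8,interpolation=cv2.INTER_CUBIC))
E
```

```text
[0.57248001 0.18021665 0.11673538] [ 1.79993133e+02  3.70270200e-02 -1.72113837e+02] 9.8833 0.010817022896332613 [-0.27184093 -0.01284289 -2.98063478] [ 0.05698728  0.02488477 -0.02963877]
```

View pics/w7.png

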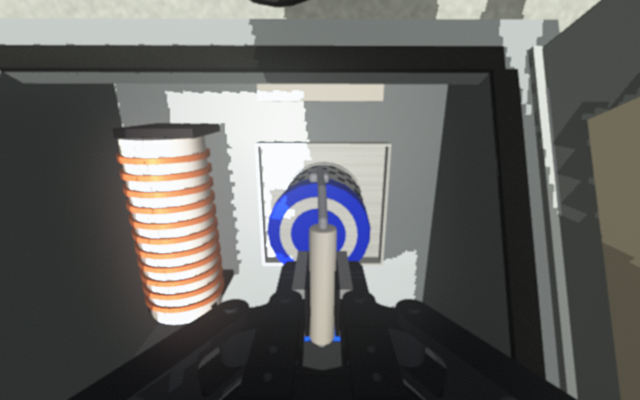

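View pics/s7.png

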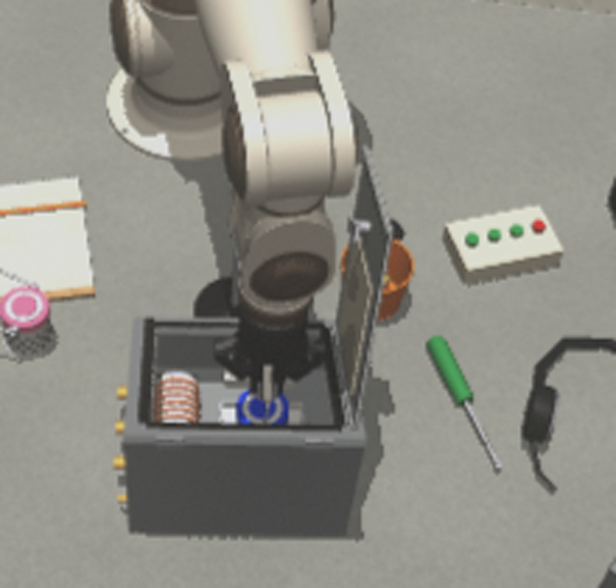

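The canister hangs inside the tray rim, and the tray (258–390) is centred on it. I'll lower until it stands.

Call:
play_rows:
  commands: "0 0 0 -1 0;0 0 0 -2 0;0 0 0 -3 0;0 0 0 -3 0;0 0 0 -3 0"

```text
time: 10.4
ee_pos: [0.5726, 0.1803, 0.1141]
tcp_rot: [180.0, 0.1, -172.1]
wrist_force: [-0.7, 0.6, 2.9]
opening: 0.0106
```

Call:
play_rows:
  commands: "0.2 0 0 0 0;0.3 0 0 0 0;0.35 0 0 0 0;0.35 0 0 0 0;0.35 0 0 0 0;0.35 0 0 0 0"

```text
time: 10.9
ee_pos: [0.5722, 0.1801, 0.1131]
tcp_rot: [-180.0, -0.0, -172.1]
wrist_force: [0.3, 0.1, 0.3]
opening: 0.0297
```

Call:
play_rows:
  commands: "0.35 0 0 10 0;0.35 0 0 25 0;0.35 0 0 50 0;0.35 0 0 80 0;0.35 0 0 115 0;0.35 0 -10 150 0;0.35 0 -30 185 0;0.35 0 -60 220 0;0.35 0 -60 230 0;0.35 0 -60 230 0"

```text
time: 11.73
ee_pos: [0.5726, 0.1188, 0.3482]
tcp_rot: [180.0, 0.4, -172.2]
wrist_force: [0.1, -0.4, 0.4]
opening: 0.0298
```

```bash
python3 - <<'E'
from h import *
import json
o=get_obs();print(o['ee_pos'],o['tcp_rot'],o['time'],o['opening'],o['wrist_force'])
json.dump({k:o[k].tolist() for k in('ee_pos','tcp_rot')},open('o8.json','w'))
im=camera('wrist');cv2.imwrite('pics/w8.png',im[:,:,::-1])
s=camera('scene');cv2.imwrite('pics/s8.png',cv2.resize(s[100:310,260:480,::-1],None,fx=2.8,fy=2.8,interpolation=cv2.INTER_CUBIC))
E
```

```text
[0.572646   0.11882244 0.34820028] [ 179.98515791    0.38119259 -172.22269177] 11.7333 0.0297744226521822 [ 0.09955205 -0.39628344  0.35142435]
```

View pics/w8.png

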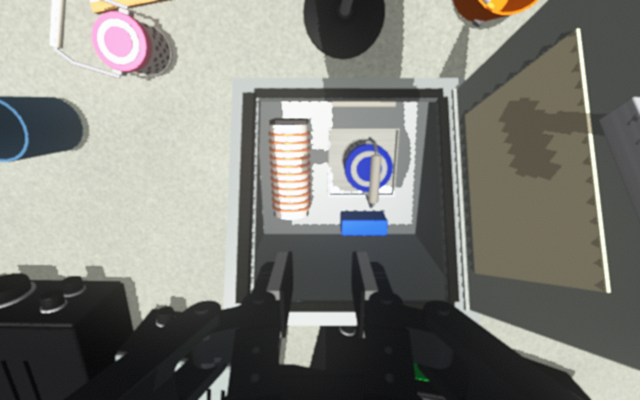

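View pics/s8.png

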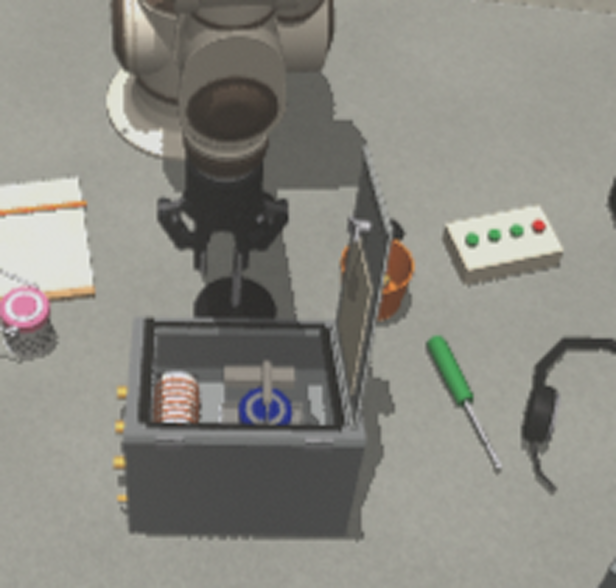

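The canister stands upright in the tray with its bail up (w8: blue window (370,165) inside the tray 330–397). Next I'll estimate the hatch angle and plan the push from the left.

```bash
cat >> h.py <<'E'
BX=(.582,.149,np.radians(8.04))
Rz=R.from_euler('z',BX[2]).as_matrix();BO=np.array([BX[0],BX[1],0])
def B(p): return Rz@np.array(p)+BO
Rs=Rz@R.from_euler('y',-26,degrees=True).as_matrix();HG=BO+[0,0,.1685]+Rs@[0,.116,.008]
def hp(th,p): return HG+Rs@R.from_euler('x',-th).as_matrix()@np.array(p)
E
python3 - <<'E'
from h import *
s=camera('scene');im=s[:,:,::-1].copy()
for th,c in((1.62,(0,0,255)),(1.7,(0,255,0)),(1.78,(255,0,0))):
    e=[hp(th,p) for p in([-.118,0,0],[-.118,-.236,0],[.118,-.236,0],[.118,0,0])]
    cv2.polylines(im,[proj('scene',e).round().astype(int).reshape(-1,1,2)],True,c,1)
    print(th,[x.round(3).tolist() for x in e[1:3]])
cv2.imwrite('pics/s9.png',cv2.resize(im[130:280,350:430],None,fx=5,fy=4,interpolation=cv2.INTER_CUBIC)[:600])
for n,p in dict(over0=(-.17,.05,.43),left=(-.17,.21,.43),down=(-.17,.21,.312),n1=(-.17,.02,.312),n2=(-.17,-.06,.28)).items(): print(n,B(p).round(3))
print('wing shut',hp(.036,[0,-.186,.02]))
E
```

```text
1.62 [[0.353, 0.246, 0.336], [0.563, 0.275, 0.439]]
1.7 [[0.351, 0.264, 0.334], [0.561, 0.294, 0.438]]
1.78 [[0.35, 0.283, 0.331], [0.56, 0.313, 0.435]]
over0 [0.407 0.175 0.43 ]
left [0.384 0.333 0.43 ]
down [0.384 0.333 0.312]
n1 [0.411 0.145 0.312]
n2 [0.422 0.066 0.28 ]
wing shut [0.576619   0.07839374 0.19967161]
```

View pics/s9.png

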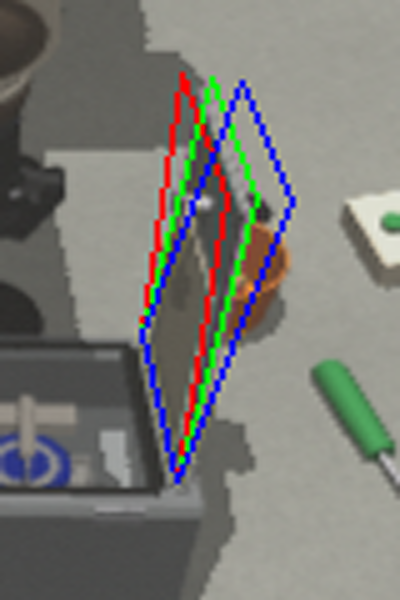

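The hatch is at about 1.68 rad (the edge lies near the green outline). I'll go over its low front end to the left side.

Call:
play_rows:
  commands: "0 -20 3 20 0;0 -50 8 45 0;0 -85 15 70 0;0 -120 24 85 0;0 -150 40 88 0;0 -168 65 88 0;0 -174 100 88 0;0 -179 135 88 0;0 -184 170 88 0;0 -188 200 88 0"

```text
time: 12.72
ee_pos: [0.3829, 0.3226, 0.4299]
tcp_rot: [-180.0, -0.1, -172.0]
wrist_force: [0.7, -0.6, 0.1]
opening: 0.0
```

Call:
play_rows:
  commands: "0 -1 10 0 0;0 -1 16 0 0;0 -1 16 -20 0;0 -1 16 -50 0;0 -1 16 -85 0;0 -1 16 -115 0;0 -1 16 -122 0;0 -1 16 -122 0;0 -1 16 -122 0"

```text
time: 13.47
ee_pos: [0.3833, 0.3357, 0.3107]
tcp_rot: [180.0, 0.0, -172.1]
wrist_force: [0.4, -0.4, 0.1]
opening: -0.0
```

```bash
python3 - <<'E'
from h import *
o=get_obs();print(o['ee_pos'],o['tcp_rot'],o['time'],o['opening'],o['wrist_force'])
im=camera('wrist');cv2.imwrite('pics/w10.png',im[:,:,::-1])
s=camera('scene');cv2.imwrite('pics/s10.png',cv2.resize(s[60:310,240:480,::-1],None,fx=2.4,fy=2.4,interpolation=cv2.INTER_CUBIC))
E
```

```text
[0.38333482 0.33565309 0.3107123 ] [ 1.79974677e+02  4.89241022e-02 -1.72140557e+02] 13.4667 -1.6840028894739528e-05 [ 0.44717319 -0.35829236  0.11143279]
```

View pics/w10.png

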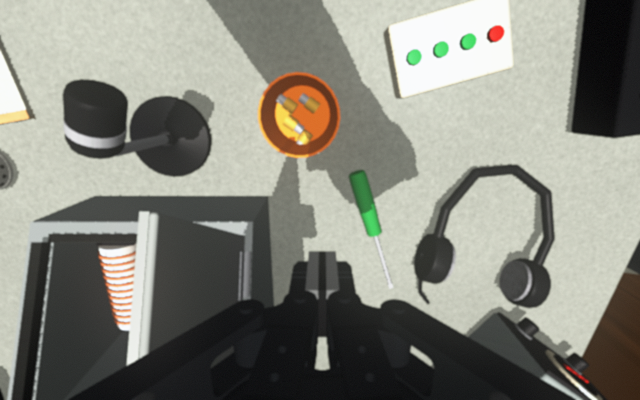

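View pics/s10.png

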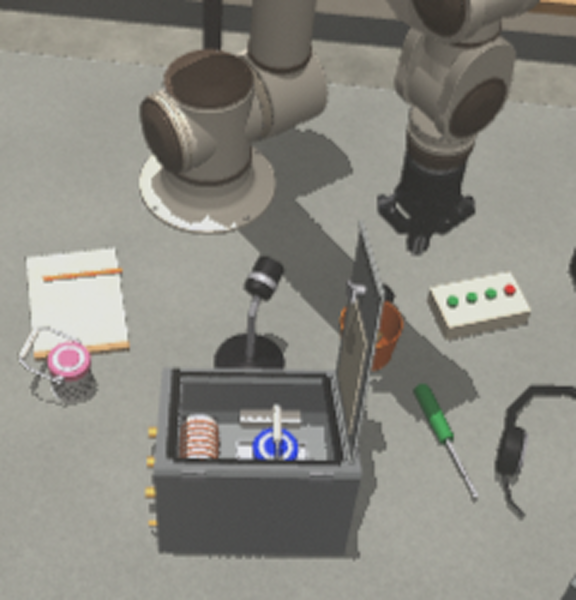

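Call:
play_rows:
  commands: "0 0 0 8 0;0 2 -15 11 0;0 4 -30 11 0;0 6 -45 11 0;0 8 -57 11 0;0 9 -67 11 0;0 11 -77 11 0;0 12 -87 11 0;0 14 -97 11 0;0 14 -97 11 0"

```text
time: 14.4
ee_pos: [0.3975, 0.2376, 0.3205]
tcp_rot: [-180.0, 0.0, -172.2]
wrist_force: [-0.9, -0.4, 0.1]
opening: -0.0002
```

```bash
python3 - <<'E'
from h import *
o=get_obs();print(o['ee_pos'],Rz.T@(o['ee_pos']-BO),o['time'],o['wrist_force'])
s=camera('scene');cv2.imwrite('pics/s11.png',cv2.resize(s[60:310,240:480,::-1],None,fx=2.4,fy=2.4,interpolation=cv2.INTER_CUBIC))
E
```

```text
[0.39750559 0.23761345 0.3204596 ] [-0.17028709  0.11354664  0.3204596 ] 14.4 [-0.90567124 -0.44037233  0.0525956 ]
```

View pics/s11.png

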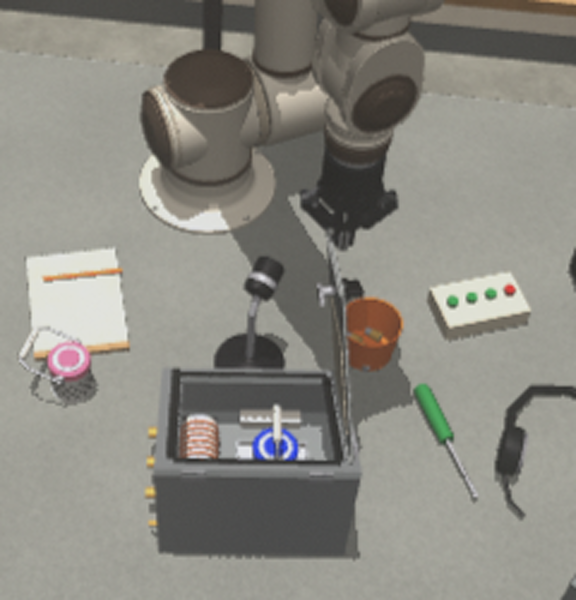

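Call:
play_rows:
  commands: "0 2 -12 0 0;0 3 -24 0 0;0 5 -36 -3 0;0 7 -48 -7 0;0 8 -60 -12 0;0 10 -72 -18 0;0 12 -84 -24 0;0 14 -96 -30 0;0 15 -108 -36 0;0 17 -120 -42 0"

```text
time: 15.28
ee_pos: [0.4141, 0.118, 0.278]
tcp_rot: [-180.0, -0.0, -172.1]
wrist_force: [0.9, -0.7, 0.3]
opening: -0.0
```

```bash
python3 - <<'E'
from h import *
o=get_obs();print(o['ee_pos'],Rz.T@(o['ee_pos']-BO),o['time'],o['wrist_force'])
s=camera('scene');cv2.imwrite('pics/s12.png',cv2.resize(s[60:310,240:480,::-1],None,fx=2.4,fy=2.4,interpolation=cv2.INTER_CUBIC))
E
```

```text
[0.41409268 0.11796495 0.27800411] [-0.1705976  -0.00724573  0.27800411] 15.2833 [ 0.87887    -0.68698168  0.33841522]
```

View pics/s12.png

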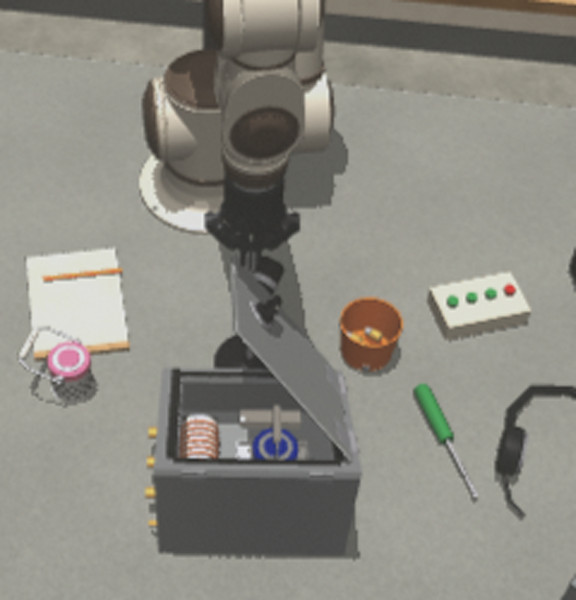

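Call:
play_rows:
  commands: "0 2 -12 -6 0;0 3 -24 -12 0;0 5 -36 -18 0;0 7 -48 -22 0;0 8 -60 -24 0;0 10 -72 -24 0;0 10 -72 -24 0;0 10 -72 -24 0;0 10 -72 -24 0;0 10 -72 -24 0"

```text
time: 16.17
ee_pos: [0.4242, 0.0476, 0.2544]
tcp_rot: [180.0, 0.0, -172.1]
wrist_force: [0.1, 0.1, -0.3]
opening: 0.0001
```

```bash
python3 - <<'E'
from h import *
o=get_obs();print(o['ee_pos'],Rz.T@(o['ee_pos']-BO),o['time'],o['wrist_force'])
s=camera('scene');cv2.imwrite('pics/s13.png',cv2.resize(s[60:310,240:480,::-1],None,fx=2.4,fy=2.4,interpolation=cv2.INTER_CUBIC))
E
```

```text
[0.42421674 0.04760179 0.25439251] [-0.17041436 -0.07833327  0.25439251] 16.1667 [ 0.08094865  0.11573771 -0.32930701]
```

View pics/s13.png

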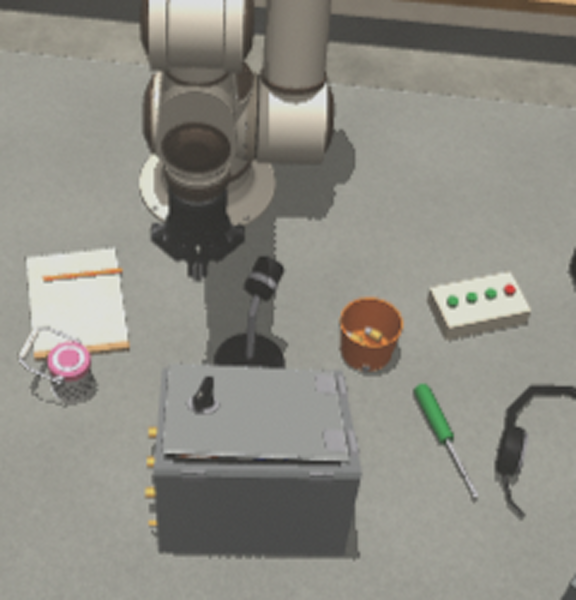

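The hatch has fallen shut onto its gasket. Moving over the knob to view the wing.

Call:
play_rows:
  commands: "0.35 10 2 30 0;0.35 30 5 55 0;0.35 60 12 76 0;0.35 95 20 86 0;0.35 125 25 86 0;0.35 136 27 86 0;0.35 136 27 86 0;0.35 136 27 86 0"

```text
time: 16.88
ee_pos: [0.5603, 0.0747, 0.3394]
tcp_rot: [180.0, -0.1, -172.1]
wrist_force: [0.6, 0.2, -0.3]
opening: 0.0299
```

```bash
python3 - <<'E'
from h import *
import json
o=get_obs();print(o['ee_pos'],o['tcp_rot'],o['time'],o['opening'],o['wrist_force'],o['q'].round())
json.dump({k:o[k].tolist() for k in('ee_pos','tcp_rot')},open('o14.json','w'))
im=camera('wrist');cv2.imwrite('pics/w14.png',im[:,:,::-1])
print(proj('wrist',[hp(.036,[0,-.186,.0]),hp(.036,[0,-.186,.03])],o))
E
```

```text
[0.56032048 0.07467649 0.33943052] [ 1.79999433e+02 -1.01722523e-01 -1.72071398e+02] 16.8833 0.029919340338516173 [ 0.57184281  0.20459635 -0.26631098] [  8.  12.  30. 108.  -0.  -0.]
[[322.84957882 212.86407489]
 [324.10125943 209.06956706]]
```

View pics/w14.png

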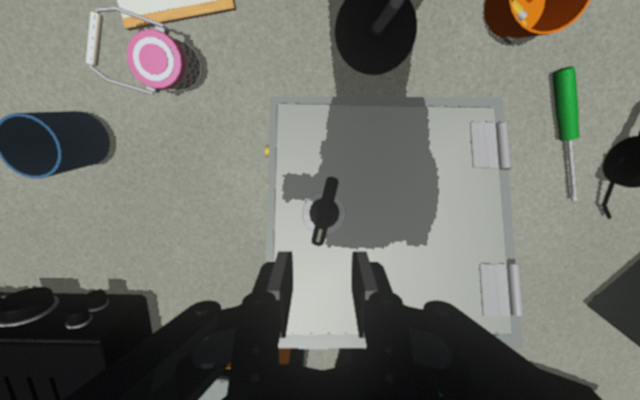

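The wing runs (330,178)–(319,243), about 10° clockwise, with its centre where I predicted. I'll straddle it.

Call:
play_rows:
  commands: "0.32 6 1 -15 -4;0.32 12 3 -40 -9;0.32 17 4 -70 -9;0.32 17 4 -95 -9;0.32 17 4 -115 -9;0.32 17 4 -120 -9;0.32 17 4 -120 -9;0.32 17 4 -120 -9"

```text
time: 17.6
ee_pos: [0.5769, 0.0781, 0.222]
tcp_rot: [180.0, 0.1, 178.9]
wrist_force: [0.6, 0.0, 0.7]
opening: 0.0273
```

```bash
python3 - <<'E'
from h import *
o=get_obs();print(o['ee_pos'],o['tcp_rot'],o['time'],o['opening'],o['wrist_force'])
im=camera('wrist');cv2.imwrite('pics/w15.png',im[:,:,::-1])
print(proj('wrist',[hp(.036,[0,-.186,.0]),hp(.036,[0,-.186,.03])],o))
E
```

```text
[0.57689491 0.07813813 0.22203922] [1.79984731e+02 1.03455563e-01 1.78887517e+02] 17.6 0.027342391349955017 [0.56877914 0.03539698 0.68331253]
[[323.86162197 248.44264756]
 [322.33605392 248.42392267]]
```

View pics/w15.png

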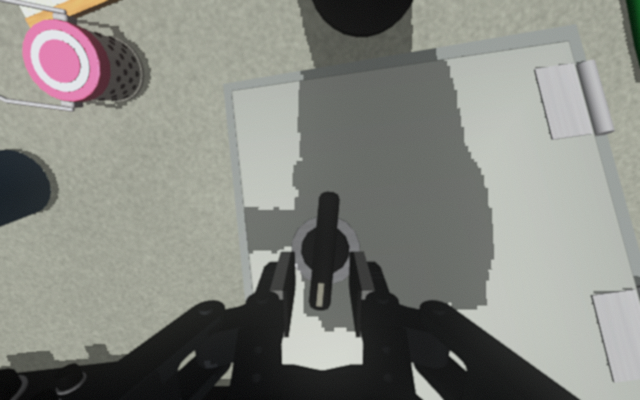

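Call:
play_rows:
  commands: "0.32 0 0 -10 -2;0.32 0 0 -20 -4;0.32 0 0 -28 -4;0.32 0 0 -32 -4;0.32 0 0 -32 -4;0.32 0 0 -32 -4"

```text
time: 18.15
ee_pos: [0.5779, 0.0784, 0.1904]
tcp_rot: [179.9, 0.2, 175.0]
wrist_force: [-1.5, 1.4, 7.5]
opening: 0.0272
```

Call:
play_rows:
  commands: "0.05 0 0 0 0;0.05 0 0 0 0;0.05 0 0 0 0;0.05 0 0 0 0;0.05 0 0 0 0;0.05 0 0 0 0"
  force: 40

```text
time: 18.65
ee_pos: [0.5778, 0.0792, 0.1908]
tcp_rot: [179.8, 0.2, 175.0]
wrist_force: [-2.2, 3.9, 7.9]
opening: 0.0116
```

Call:
play_rows:
  commands: "0.05 0 0 -1 0;0.05 0 0 -2 0;0.05 0 0 -3 0;0.05 0 0 -4 0;0.05 0 0 -4 0;0.05 0 0 -4 0"

```text
time: 19.15
ee_pos: [0.5789, 0.0791, 0.1885]
tcp_rot: [179.8, 0.4, 175.0]
wrist_force: [0.1, 2.4, 15.6]
opening: 0.0112
```

Call:
play_rows:
  commands: "0.05 0 0 -1 0;0.05 0 0 -2 0;0.05 0 0 -2 0;0.05 0 0 -2 0"

```text
time: 19.48
ee_pos: [0.579, 0.0791, 0.1883]
tcp_rot: [179.8, 0.5, 175.0]
wrist_force: [-4.2, 2.7, 25.4]
opening: 0.0111
```

The force rose to 25 N with no further travel, so the hatch is flush. Turning clockwise now.

Call:
play_rows:
  commands: "0.05 0 0 0 -4;0.05 0 0 0 -8;0.05 0 0 0 -12;0.05 0 0 0 -16;0.05 0 0 0 -20;0.05 0 0 0 -20"

```text
time: 19.98
ee_pos: [0.5791, 0.0799, 0.1888]
tcp_rot: [179.5, 0.4, 154.8]
wrist_force: [-4.7, 3.7, 27.9]
opening: 0.0113
```

```bash
python3 - <<'E'
from h import *
o=get_obs();print(o['ee_pos'],o['tcp_rot'],o['time'],o['opening'],o['wrist_force'],o['torque'])
im=camera('wrist');cv2.imwrite('pics/w16.png',im[:,:,::-1])
E
```

```text
[0.57913683 0.0798883  0.18882183] [179.50264071   0.40744894 154.81583565] 19.9833 0.011311156462518445 [-4.67803078  3.71959379 27.90797988] [2.25618754 0.41344456 0.66399099]
```

View pics/w16.png

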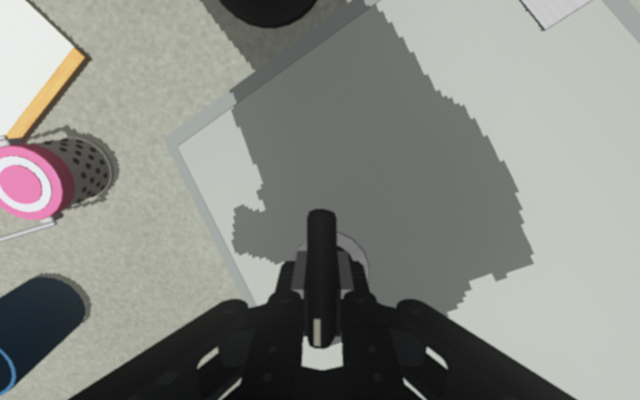

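The wing is turning with the jaws. Continuing.

Call:
play_rows:
  commands: "0.05 0 0 0 -4;0.05 0 0 0 -8;0.05 0 0 0 -12;0.05 0 0 0 -16;0.05 0 0 0 -20;0.05 0 0 0 -20"

```text
time: 20.53
ee_pos: [0.5791, 0.0803, 0.1894]
tcp_rot: [179.3, 0.2, 134.8]
wrist_force: [-5.1, 5.7, 31.5]
opening: 0.0111
```

Call:
play_rows:
  commands: "0.05 0 0 1 -4;0.05 0 0 1 -8;0.05 0 0 1 -12;0.05 0 0 1 -16;0.05 0 0 1 -20;0.05 0 0 1 -20"

```text
time: 21.03
ee_pos: [0.5794, 0.08, 0.1908]
tcp_rot: [179.3, 0.0, 114.8]
wrist_force: [-6.5, 6.0, 32.9]
opening: 0.0112
```

```bash
python3 - <<'E'
from h import *
o=get_obs();print(o['ee_pos'],o['tcp_rot'],o['time'],o['opening'],o['wrist_force'],o['torque'])
im=camera('wrist');cv2.imwrite('pics/w17.png',im[:,:,::-1])
E
```

```text
[0.57941267 0.0800362  0.19079248] [1.79268769e+02 2.65904451e-02 1.14805313e+02] 21.0333 0.01122622353161012 [-6.47424685  6.0074655  32.92467629] [2.00178122 0.39355776 0.28200638]
```

View pics/w17.png

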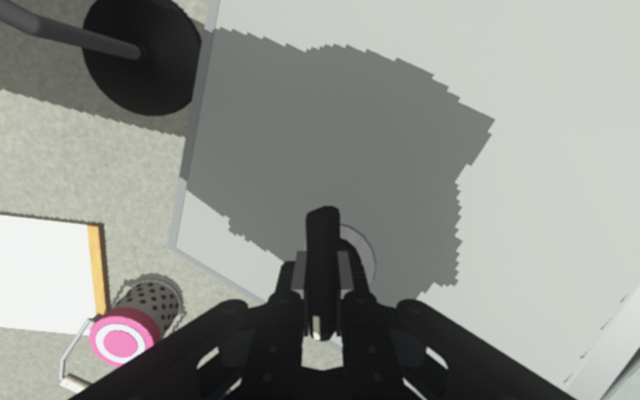

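Call:
play_rows:
  commands: "0.05 0 0 1 -4;0.05 0 0 1 -8;0.05 0 0 1 -12;0.05 0 0 1 -15;0.05 0 0 1 -15;0.05 0 0 1 -15"

```text
time: 21.58
ee_pos: [0.5802, 0.078, 0.1915]
tcp_rot: [179.3, 0.1, 99.9]
wrist_force: [-0.2, -4.8, 29.9]
opening: 0.0117
```

Call:
play_rows:
  commands: "0.05 0 0 0 -3;0.05 0 0 0 -6;0.05 0 0 0 -8;0.05 0 0 0 -8;0.05 0 0 0 -8"

```text
time: 22.0
ee_pos: [0.58, 0.0784, 0.1921]
tcp_rot: [179.2, -0.0, 92.0]
wrist_force: [-4.3, 4.0, 31.2]
opening: 0.0112
```

```bash
python3 - <<'E'
from h import *
o=get_obs();print(o['ee_pos'],o['tcp_rot'],o['time'],o['opening'],o['wrist_force'],o['torque'])
im=camera('wrist');cv2.imwrite('pics/w18.png',im[:,:,::-1])
E
```

```text
[0.58000195 0.07837745 0.19208417] [ 1.79229915e+02 -3.57012115e-02  9.20006915e+01] 22.0 0.011208343407349488 [-4.29459556  4.03457968 31.16769666] [ 0.71527091 -0.51589189  0.74743309]
```

View pics/w18.png

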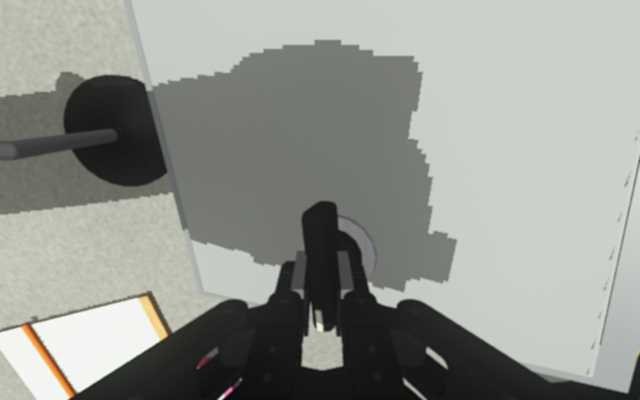

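Call:
play_rows:
  commands: "0.05 0 0 0 -3;0.05 0 0 0 -6;0.05 0 0 0 -6;0.05 0 0 0 -6"

```text
time: 22.38
ee_pos: [0.58, 0.0777, 0.1923]
tcp_rot: [179.2, -0.0, 86.0]
wrist_force: [-3.9, -5.2, 34.3]
opening: 0.0116
```

```bash
python3 - <<'E'
from h import *
o=get_obs();print(o['ee_pos'],o['tcp_rot'],o['time'],o['opening'],o['wrist_force'],o['torque'])
E
```

```text
[0.58004198 0.07768815 0.19232936] [ 1.79209702e+02 -2.89573689e-02  8.60194005e+01] 22.3833 0.011611236877040302 [-3.8853623  -5.17998626 34.25653418] [-1.37670752 -0.43517636  1.17663711]
```

The torque now rises against a stop. I'll release and lift straight up.

Call:
play_rows:
  commands: "0.2 0 0 1 0;0.35 0 0 1 0;0.4 0 0 1 0;0.4 0 0 1 0;0.4 0 0 1 0"

```text
time: 22.8
ee_pos: [0.5737, 0.0783, 0.19]
tcp_rot: [-179.9, -0.0, 86.0]
wrist_force: [-30.7, -1.8, 28.7]
opening: 0.0338
```

Call:
play_rows:
  commands: "0.4 0 0 10 0;0.4 0 0 30 0;0.4 0 0 55 0;0.4 -10 0 85 0;0.4 -20 0 110 0;0.4 -30 0 130 6;0.4 -40 0 140 12;0.4 -40 0 140 12;0.4 -40 0 140 12"

```text
time: 23.55
ee_pos: [0.5376, 0.0782, 0.3263]
tcp_rot: [179.9, 0.0, 97.8]
wrist_force: [0.6, 1.4, -0.6]
opening: 0.0339
```

```bash
python3 - <<'E'
from h import *
o=get_obs();print(o['ee_pos'],o['tcp_rot'],o['time'],o['opening'],o['wrist_force'])
im=camera('wrist');im=im[:,:,::-1].copy();cv2.imwrite('pics/w19.png',im)
s=camera('scene');cv2.imwrite('pics/s19.png',cv2.resize(s[170:310,270:420,::-1],None,fx=4,fy=4,interpolation=cv2.INTER_CUBIC))
for th in (0.015,.036):print(proj('wrist',[hp(th,[0,-.186+a,.03]) for a in(-.033,0,.033)],o).round(1).tolist())
E
```

```text
[0.5375622  0.07820166 0.32626423] [1.79859534e+02 7.88463796e-04 9.77608465e+01] 23.55 0.03390729584748432 [ 0.5634633   1.39297018 -0.57013897]
[[361.7, 238.6], [363.2, 204.0], [364.8, 166.8]]
[[360.1, 239.8], [361.8, 204.5], [363.6, 166.7]]
```

View pics/w19.png

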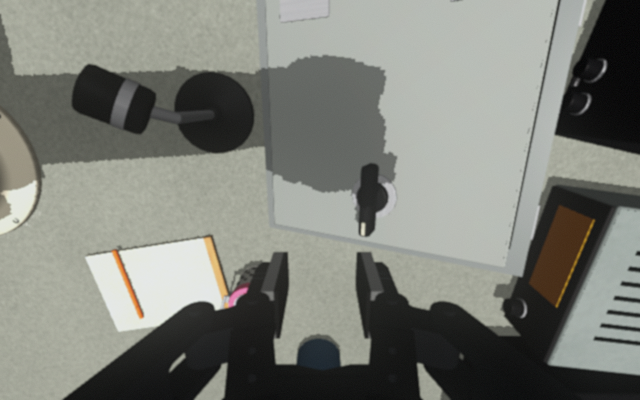

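View pics/s19.png

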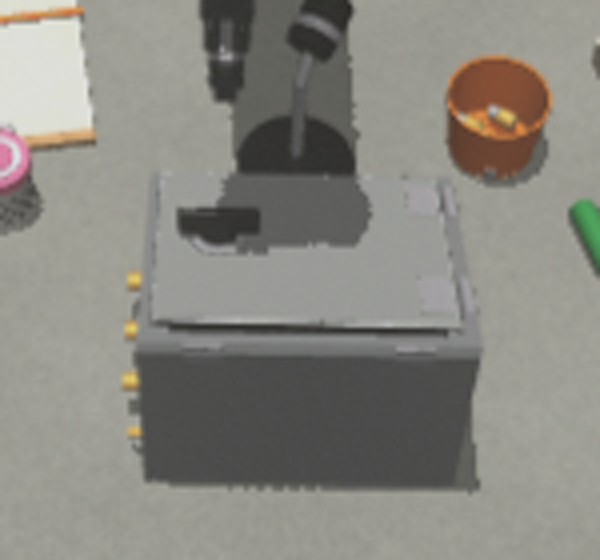

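```bash
python3 - <<'E'
from h import *
a=cv2.imread('pics/s13.png');  # crop[60:310,240:480] x2.4
b=camera('scene')[:,:,::-1].copy();cv2.imwrite('pics/full20.png',b)
b=cv2.resize(b[60:310,240:480],None,fx=2.4,fy=2.4,interpolation=cv2.INTER_CUBIC)
f=lambda i:cv2.resize(i[355:480,145:365],None,fx=3.4,fy=2.35,interpolation=cv2.INTER_CUBIC)
cv2.imwrite('pics/cmp.png',np.vstack([f(a),f(b)]))
for th in (0,.015,.036,.06): print(th,((proj('scene',[hp(th,[s,-.236,0]) for s in(-.118,.118)])-[240,60])*2.4-[145,355])*[3.4,2.35])
E
```

```text
0 [[ 74.50106323  25.00177056]
 [ 53.13407834 233.1625202 ]]
0.015 [[ 74.51232506  19.87601632]
 [ 53.12397892 227.5480831 ]]
0.036 [[ 74.74028708  12.68739151]
 [ 53.35146807 219.67189389]]
0.06 [[ 75.30496632   4.4574965 ]
 [ 53.95799299 210.6516657 ]]
```

View pics/cmp.png

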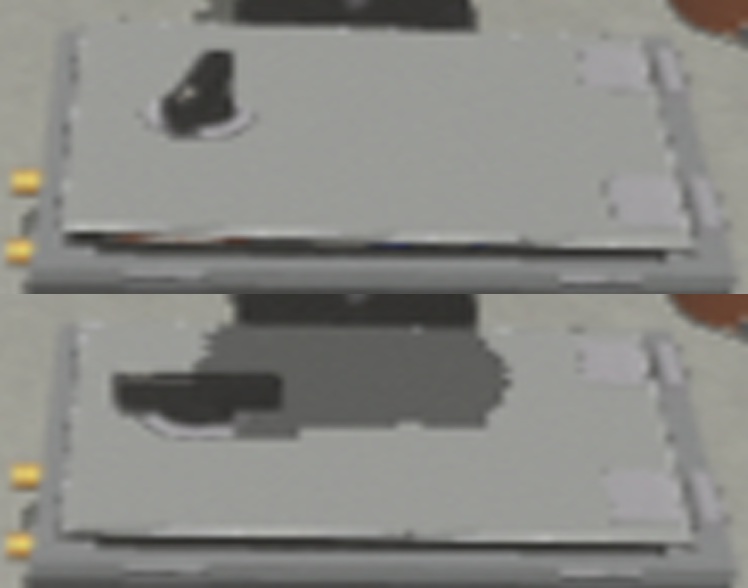

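The free edge dropped about 8 px compared with before, which fits roughly 0.036 → 0.013 rad, so it is latched. I'll check the wing angle with an overlay.

```bash
python3 - <<'E'
from h import *
o=get_obs()
im=cv2.imread('pics/w19.png')
S=6;x0,y0=320,140
big=cv2.resize(im[y0:y0+100,x0:x0+100],None,fx=S,fy=S,interpolation=cv2.INTER_CUBIC)
for a,c in((90,(0,255,0)),(80,(0,0,255))):
    t=np.radians(a);Rw=R.from_euler('z',-t).as_matrix()
    q=[hp(.015,np.array([0,-.186,.03])+Rw@np.array(p)) for p in([.033,.006,0],[.033,-.006,0],[-.033,-.006,0],[-.033,.006,0])]
    uv=((proj('wrist',q,o)-[x0,y0]+.5)*S).round().astype(int);cv2.polylines(big,[uv.reshape(-1,1,2)],True,c,1)
cv2.imwrite('pics/wing.png',big)
E
```

```text
(no output)
```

View pics/wing.png

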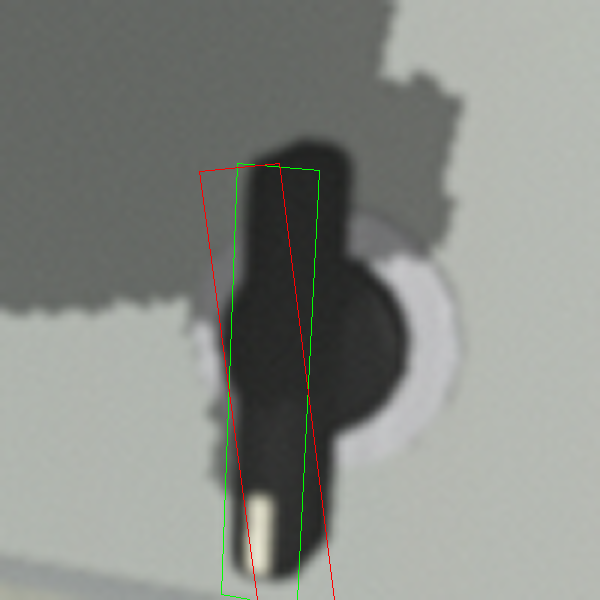

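The wing is parallel to the 90° outline, with its tick towards the free edge. One last look at the bystanders.

View pics/full20.png

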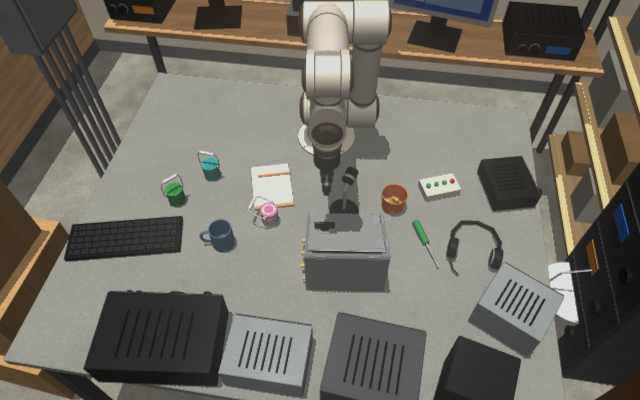

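Every bystander sits at its original pixels: pink (267,210), green (174,188), turquoise (209,163), mug (220,235), and likewise the mic, tub, driver and headset. The arm is clear, so I'm handing in.

```bash
python3 -c "
from workcell import *
print(job_done())"
```

```text
the job is handed in; nothing more can be done
None
```

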